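# Lock the clip-lid box of negatives

## Robot

A 7-joint arm with a two-finger parallel gripper is mounted at the origin on the work surface. World frame = base frame: x ahead of the robot, y to its left, z up, the work surface at z = 0. Lengths are in mm, angles in rad, forces in N, time in s.
With the tool pointing down it reaches from about 400 to 850 mm from the base axis. Payload 6.9 kg.
Tool frame: the origin (TCP) lies on the centre line of the jaws, within the pads' length; the fingertips stand 11 mm ahead of it and the grasp point (between the pads) lies 8 mm behind it (arm.tip_reach is the distance from the TCP to the fingertips, in mm); z points along the fingers, y is the direction in which the jaws open and shut (so a half turn about z gives the same grasp; the last joint's range is limited). The gripper opens to 85 mm and grips with 20 to 120 N. Pads are 22 mm wide; open, the fingers measure 114 mm over their backs; the gripper's body (76 mm by 85 mm) begins 54 mm behind the grasp point. The pads swing forward as they close: fully open they stand 13 mm farther back than shut.
Start: joints at [1.442, 0.507, -0.238, 1.5, 0.126, 1.149, -0.155], TCP at [144.768, -607.992, 242.275] pointing down, gripper open.
Joint ranges: [-3.08, 3.08], [-0.24, 2.05], [-1.43, 1.35], [0, 2.5], [-1.52, 4.66], [0.17, 1.96], [-2.89, 2.89]. Speed limits (rad/s): [2.39, 2.39, 3.14, 3.14, 3.14, 3.14, 3.14].

## Interface

Orientations are given as a rotation vector (axis times angle).
In Python, from rig import arm gives the robot as it stands.
- The arm moves only by the tool send_rows, never from a script. Its argument "moves" is text: rows parted by semicolons, each of 5 numbers parted by spaces: the shift along the tool's x, y, z in units of 250 mm (1.0 is 250 mm), then the turn about the tool's z in units of 360 degrees (1.0 is 360 degrees), then the opening, from -1 (shut) to 1 (fully open), so that 0 is half open. A call has 1 to 20 rows; each row shifts and turns the pose as measured when the row begins, along the tool's axes as they then stand; what a row does not reach is not made up. A row lasts 1/8 s, in which the tool goes at most 62.5 mm and 10.7 degrees, less where a joint would pass 70% of its speed; a pose out of reach is approached as far as the arm can. A call with a number of a shift or a turn outside -1 to 1 is refused whole. A call with a gripper value outside its range is refused whole. The fingers move at their own pace and stop on an object; the grip force is fixed at half the most. Time passes only in rows, so rows that do not move let the fingers close. It gives the time, the measured TCP pose, the force and the opening at its end, in the units of the state.
- arm.observe(): the state, without advancing time (a new reading comes with each control period).
- arm.grab_frame(name): name is "side" or "top" or "wrist"; returns a dict with "frame" (400x640x3 uint8, blue, green, red), "fx", "fy", "cx", "cy" (pixels), "k1" (the pictures are not rectified: a ray, as slopes to the right and down, at radius r is drawn at 1 + k1 r^2 times it, then the intrinsics apply), "world_from_camera" (4x4, takes a point from camera to world coordinates). Camera axes: x right, y up, looking along -z (the intrinsics and any distortion apply to the point x, -y, -z); pixel columns grow to the right and rows downward; lengths in mm; the calibration is good to about 2 mm. A picture is of the moment at which its call begins. There is no depth.
- arm.finish_job(): hands the job in, once; it reports no verdict.
The state is a dict: "clock": time; "q": joint angles; "joint_vel": joint speeds; "tau": joint torques, N m; "position": TCP position; "eef_rot": TCP orientation; "contact_force": force on the tool from outside, world axes, zero at the start; "torque": the same for the moment, N m; "grip_width": finger opening in mm.
Only numpy, scipy, OpenCV 4.12 (cv2) and the standard library are available. Lean on these libraries where they do the work, as an engineer would, in place of code of your own. Each camera call takes 0.05 s, during which the arm holds its last target.

## Task

The clip-lid box on the bench has its lid on, but the four hinged clips round the rim still stand out. Go round the rim with your fingertips and press each clip down and in until it snaps shut flat against the wall of the box, all four. Only press: do not lift, tip or shove the box out of its place, and leave the other things on the bench where they are.

Things in the scene. Friction and masses are not known exactly. Their poses are not given: they have to be found in the camera images.
- clip_box: Light grey plastic tub, off-white lid already on it, 2.4 kg full, loose on the bench. Tub 120 mm (its x) x 180 mm (its y) x 80 mm; flat lid 130 x 190 mm, top 90 mm above the bench. Origin: centre of the underside; z up. Each upper edge has one hinged clip of the lid's colour; near, far, left, right = the tub's own -x, +x, +y, -y side.
- lid_top (a point): Centre of the lid's top. How all four clips behave: they swing easily and spring weakly outwards; over the last 0.3 rad a barb rides over a rib of the wall and resists (0.1 N m, some 4 N at the free edge). Let go above 0.15 rad the clip springs out again; pushed below 0.1 rad it clicks to 0 and stays.
- clip_near (a joint): Angle (rad) of the clip on the tub's -x side: 0 = shut, hanging straight down along the wall; 1.57 = standing straight out, level; more = raised above level (limit 2.4). The clip is a plate 80 mm wide along the edge, 32 mm from hinge to free edge, 3 mm thick.
- hinge_near (a point): Middle of that clip's hinge line: 66 mm from the box's centre towards its -x, 84 mm above the bench; axes are the box's. Shut, the plate hangs centred below this point, its outer face 1.5 mm farther out; a thumb lip 28 to 32 mm below the hinge stands out 3.5 mm more.
- clip_far (a joint): Angle (rad) of the clip on the tub's +x side: 0 = shut, hanging straight down along the wall; 1.57 = standing straight out, level; more = raised above level (limit 2.4). The clip is a plate 80 mm wide along the edge, 32 mm from hinge to free edge, 3 mm thick.
- hinge_far (a point): Middle of that clip's hinge line: 66 mm from the box's centre towards its +x, 84 mm above the bench; axes are the box's. Shut, the plate hangs centred below this point, its outer face 1.5 mm farther out; a thumb lip 28 to 32 mm below the hinge stands out 3.5 mm more.
- clip_left (a joint): Angle (rad) of the clip on the tub's +y side: 0 = shut, hanging straight down along the wall; 1.57 = standing straight out, level; more = raised above level (limit 2.4). The clip is a plate 64 mm wide along the edge, 32 mm from hinge to free edge, 3 mm thick.
- hinge_left (a point): Middle of that clip's hinge line: 96 mm from the box's centre towards its +y, 84 mm above the bench; axes are the box's. Shut, the plate hangs centred below this point, its outer face 1.5 mm farther out; a thumb lip 28 to 32 mm below the hinge stands out 3.5 mm more.
- clip_right (a joint): Angle (rad) of the clip on the tub's -y side: 0 = shut, hanging straight down along the wall; 1.57 = standing straight out, level; more = raised above level (limit 2.4). The clip is a plate 64 mm wide along the edge, 32 mm from hinge to free edge, 3 mm thick.
- hinge_right (a point): Middle of that clip's hinge line: 96 mm from the box's centre towards its -y, 84 mm above the bench; axes are the box's. Shut, the plate hangs centred below this point, its outer face 1.5 mm farther out; a thumb lip 28 to 32 mm below the hinge stands out 3.5 mm more.
- loupe: black and clear magnifying loupe, 48 mm wide, 46 mm tall; a bystander, loose; origin under its centre.
- film_can: small black film canister with grey cap, 34 mm wide, 51 mm tall; a bystander, loose; origin under its centre.
- stamp: rubber stamp with turned wooden handle, 40 mm square foot, 72 mm tall; a bystander, loose; origin under its centre.
- slide_carton: small cardboard slide carton, 58 x 58 x 46 mm; a bystander, loose; origin under its centre.
- padlock: brass padlock standing on its foot, 45 x 22 x 70 mm; a bystander, loose; origin under its centre.
There are look-alikes about, which are no part of the job. Leave any purple or red look-alike of the clip_box alone.

How it is judged:
By the outcome, as a careful person would: the job done as asked, in the order asked, and still so for the second after the job is handed in, with the robot touching nothing.
It also fails if it takes over 54 s, if anything falls off the work surface, if the arm or the gripper's body presses on something with over 40 N, if the wrist force passes 120 N, or if a joint passes its speed limit or range.

## Working session

There is one attempt and no reset: what is moved stays moved. The work goes in short steps, Python scripts to look and compute and a tool call to move; the robot and the scene stay as the last step left them, time stands still between calls to the robot, and variables do not carry over. Pictures are saved under pics/ and viewed, and the job is handed in when it is done.

Besides the shell and the picture viewer there is one more tool, called after "Emit:" as name(argument=value, ...) on one line, values as JSON. send_rows: Moves the arm, as the interface text tells. Its arguments: {"type":"object","properties":{"moves":{"type":"string"}},"required":["moves"]}

```bash
ls; mkdir -p pics
python3 - <<'E'
from rig import arm
import cv2
s=arm.observe(); print(s)
for n in("top","side","wrist"):
    f=arm.grab_frame(n); cv2.imwrite(f"pics/a_{n}.png",f["frame"])
    print(n,f["fx"],f["fy"],f["cx"],f["cy"],f["k1"]); print(f["world_from_camera"])
E
```

```text
pics
{'clock': 0.0, 'q': array([ 1.44249107,  0.50834554, -0.23753594,  1.50113179,  0.12572396,
        1.14890196, -0.15480741]), 'joint_vel': array([-0.00045631,  0.00039306,  0.0002567 , -0.00136138, -0.00199622,
       -0.00149202, -0.00063078]), 'tau': array([ 1.09760618e-03, -6.20603657e+01, -2.18604371e+00, -2.49657726e+01,
        1.28104730e-02,  1.21928490e-02,  2.29057127e-05]), 'position': array([ 144.61160639, -607.5437558 ,  241.42562461]), 'eef_rot': array([-3.11838210e+00, -3.66263259e-01,  4.05165939e-04]), 'contact_force': array([ 0.50503661, -0.23808027, -0.50977979]), 'torque': array([-0.03015703, -0.0035204 ,  0.02358093]), 'grip_width': 85.3097581476447}
top 361.3341629006423 361.3341629006423 317.3372838843239 197.53505071564018 -0.040357695155280905
[[-4.18120248e-02  9.70299508e-01 -2.38265860e-01  3.05561541e+02]
 [-9.99120646e-01 -4.13484863e-02  6.94535662e-03 -8.38739889e+01]
 [-3.11285655e-03  2.38346739e-01  9.71175135e-01  9.45667133e+02]
 [ 0.00000000e+00  0.00000000e+00  0.00000000e+00  1.00000000e+00]]
side 419.24419750668795 419.24419750668795 321.30264330710077 200.1858516614144 0.0029215003662250313
[[-9.74554085e-01  1.38035084e-01 -1.76608748e-01  2.71439754e+02]
 [-2.23682340e-01 -5.47877038e-01  8.06099846e-01  9.59277884e+02]
 [ 1.45101824e-02  8.25092156e-01  5.64811817e-01  8.11435263e+02]
 [ 0.00000000e+00  0.00000000e+00  0.00000000e+00  1.00000000e+00]]
wrist 344.15096264294414 344.15096264294414 324.02962151227 193.78155764779197 -0.05360492081588734
[[ 2.31994261e-01  9.34799758e-01  2.68938794e-01  2.12602184e+02]
 [-9.72715387e-01  2.23477644e-01  6.23098648e-02 -5.91601762e+02]
 [-1.85456142e-03 -2.76056434e-01  9.61139639e-01  3.72860049e+02]
 [ 0.00000000e+00  0.00000000e+00  0.00000000e+00  1.00000000e+00]]
```

View pics/a_top.png

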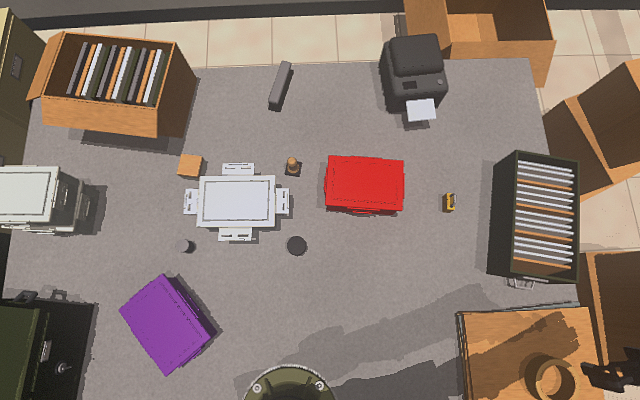

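View pics/a_side.png

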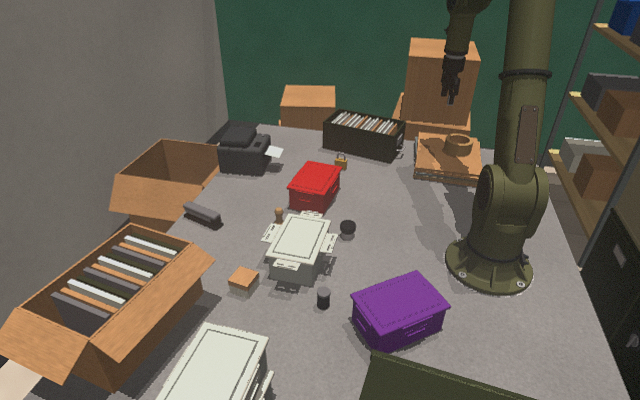

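View pics/a_wrist.png

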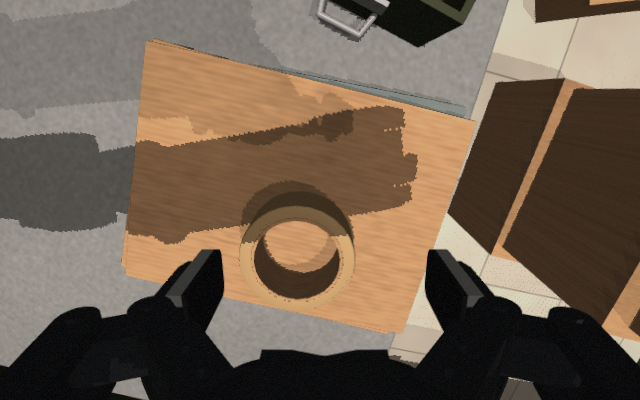

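Candidates for clip_box in top view: light grey tub with clips (236,202); red look-alike (365,185); purple look-alike (168,323); white case at left edge (28,195). I choose (236,202); now a close crop.

Run:
```python
import cv2, numpy as np
a=cv2.imread("pics/a_top.png")[140:270,150:330]; b=cv2.imread("pics/a_side.png")[195:320,220:370]
cv2.imwrite("pics/b_top.png",cv2.resize(a,None,fx=4.4,fy=4.4,interpolation=cv2.INTER_CUBIC))
cv2.imwrite("pics/b_side.png",cv2.resize(b,None,fx=4.8,fy=4.8,interpolation=cv2.INTER_CUBIC))
```

```text
(no output)
```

View pics/b_top.png

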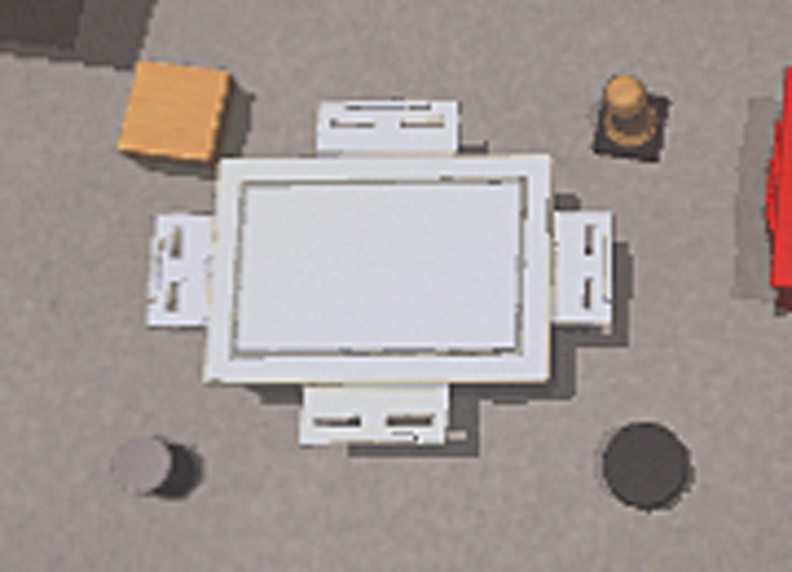

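View pics/b_side.png

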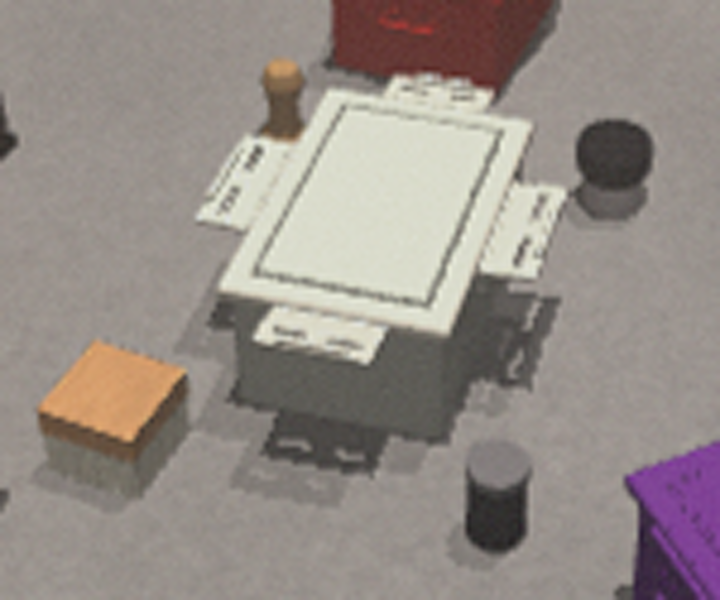

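```bash
cat > h.py <<'E'
import numpy as np, cv2
from scipy.optimize import least_squares
from scipy.spatial.transform import Rotation as R
def proj(f,P):
    W=np.linalg.inv(f["world_from_camera"]); P=np.atleast_2d(P)
    c=P@W[:3,:3].T+W[:3,3]; u=c[:,0]/-c[:,2]; v=-c[:,1]/-c[:,2]; d=1+f["k1"]*(u*u+v*v)
    return np.c_[f["fx"]*u*d+f["cx"],f["fy"]*v*d+f["cy"]]
def w(p,P):
    x,y,a=p; c,s=np.cos(a),np.sin(a); P=np.atleast_2d(P)
    return np.c_[x+c*P[:,0]-s*P[:,1],y+s*P[:,0]+c*P[:,1],P[:,2]]
E
python3 - <<'E'
from h import *
from rig import arm
ft=arm.grab_frame("top"); fs=arm.grab_frame("side")
L=np.array([[65,95,90],[65,-95,90],[-65,-95,90],[-65,95,90]],float) # TL TR BR BL in top
t=np.array([[219,156],[551,155],[549,381],[206,381]])/4.4+[150,140]-.4
s=np.array([[220,292],[330,90],[532,120],[447,332]])/4.8+[220,195]-.4
print(t,s)
for use in ((1,0),(0,1),(1,1)):
    g=lambda p:np.r_[use[0]*(proj(ft,w(p,L))-t).ravel(),use[1]*(proj(fs,w(p,L))-s).ravel()]
    r=least_squares(g,[430,100,0]); print(use,r.x,np.round(r.fun,1))
p=r.x
for n,o in (("near",(-66,0,84)),("far",(66,0,84)),("left",(0,96,84)),("right",(0,-96,84))):
    print(n,w(p,np.array(o,float)), np.hypot(*w(p,np.array(o,float))[0,:2]))
# bystanders from top (approx, at height)
def back(f,px,z):
    return least_squares(lambda q:(proj(f,[q[0],q[1],z])-px).ravel(),[430,100]).x
for n,c,z in(("can",(150,465),51),("loupe",(647,466),46),("stamp",(627,90),72),("carton",(177,105),46)):
    print(n,back(ft,np.array(c)/4.4+[150,140],z))
print(back(ft,np.array([450,202]),70))
E
```

```text
[[199.37272727 175.05454545]
 [274.82727273 174.82727273]
 [274.37272727 226.19090909]
 [196.41818182 226.19090909]] [[265.43333333 255.43333333]
 [288.35       213.35      ]
 [330.43333333 219.6       ]
 [312.725      263.76666667]]
(1, 0) [ 5.17494569e+02  1.08300916e+02 -3.45184649e-02] [ 0.  -0.1  0.7 -0.5  0.1  0.  -0.8  0.5 -0.  -0.  -0.  -0.   0.  -0.
 -0.  -0. ]
(0, 1) [ 5.14969982e+02  1.12965484e+02 -2.40701844e-02] [-0.   0.  -0.   0.  -0.   0.  -0.   0.  -1.  -0.4 -0.7 -0.7  0.7  0.2
  0.9  0.5]
(1, 1) [ 5.16627992e+02  1.09403638e+02 -3.00148825e-02] [-0.5  0.5  0.2 -0.3 -0.3  0.2 -1.2  1.  -1.3 -1.6 -0.6 -1.5  0.5 -0.5
  0.4 -0.5]
near [[450.65771947 111.38432262  84.        ]] 464.2185341472992
far [[582.59826499 107.42295299  84.        ]] 592.419133043772
left [[519.50898832 205.36039818  84.        ]] 558.625529391368
right [[513.74699614  13.44687743  84.        ]] 513.9229461255991
can [415.99072879 245.93321907]
loupe [404.77804427 -34.76009905]
stamp [620.11969564 -30.77159806]
carton [632.07766708 241.30932379]
[ 494.80595753 -420.8278486 ]
```

Emit:
send_rows(moves="0.16 -0.185 0 0 -1;0.16 -0.185 0 0 -1;0.16 -0.185 0 0 -1;0.16 -0.185 0 0 -1;0.16 -0.185 0 0 -1;0.16 -0.185 0 0 -1;0.16 -0.185 0 0 -1;0.16 -0.185 0 0 -1;0.16 -0.185 0 0 -1;0.16 -0.185 0 0 -1;0.16 -0.185 0 0 -1;0.16 -0.185 0 0 -1;0 0 0 0.02 -1;0 0 0 0.02 -1;0 0 0 0 -1")

```text
clock: 2.12
position: [492.5, 59.7, 241.6]
eef_rot: [3.14, -0.038, 0.01]
contact_force: [0.6, -0.1, 0.3]
grip_width: 0.2
```

Run:
```python
from h import *
from rig import arm
f=arm.grab_frame("wrist"); cv2.imwrite("pics/c_wrist.png",f["frame"]); np.save("c.npy",f,allow_pickle=True)
print(arm.observe()["position"],f["world_from_camera"])
```

```text
[492.47572053  59.49719212 241.62247723] [[-2.41054785e-02  9.62627542e-01  2.69753853e-01  5.61483809e+02]
 [-9.99709043e-01 -2.34459519e-02 -5.66718806e-03  5.81701292e+01]
 [ 8.69244551e-04 -2.69811977e-01  9.62912634e-01  3.73418903e+02]
 [ 0.00000000e+00  0.00000000e+00  0.00000000e+00  1.00000000e+00]]
```

View pics/c_wrist.png

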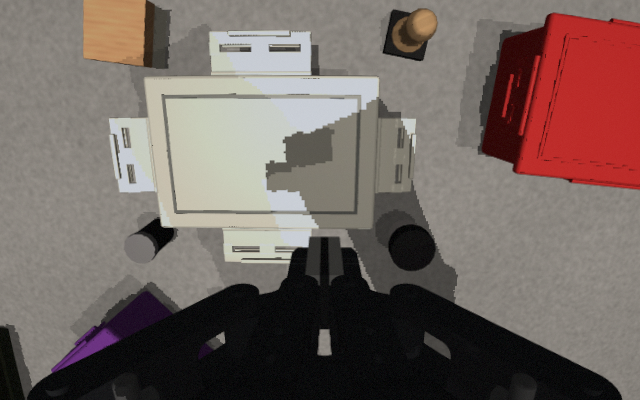

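Run:
```python
from h import *
f=np.load("c.npy",allow_pickle=True).item()
cv2.imwrite("pics/d.png",cv2.resize(f["frame"][20:280,100:430],None,fx=2.3,fy=2.3,interpolation=cv2.INTER_CUBIC))
L=np.array([[65,95,90],[65,-95,90],[-65,-95,90],[-65,95,90]],float)
t=np.array([[145,78],[379,76],[375,229],[160,228]],float)
r=least_squares(lambda p:(proj(f,w(p,L))-t).ravel(),[517,109,-.03]); print(r.x,np.round(r.fun,1))
p=r.x
img=f["frame"].copy()
def line(P): cv2.polylines(img,[np.round(proj(f,w(p,np.array(P,float)))).astype(int)],True,(0,0,255),1)
line(L)
for n,(d,dist,hw) in dict(near=((-1,0),66,40),far=((1,0),66,40),left=((0,1),96,32),right=((0,-1),96,32)).items():
    d=np.array(d);t_=np.array([-d[1],d[0]])
    a=1.57; P=[]
    for rr,s in((0,-1),(32,-1),(32,1),(0,1)):
        P.append([*(d*(dist+rr*np.sin(a))+t_*hw*s),84-rr*np.cos(a)])
    line(P)
cv2.imwrite("pics/d2.png",cv2.resize(img[20:280,100:430],None,fx=2.3,fy=2.3,interpolation=cv2.INTER_CUBIC))
```

```text
[ 5.15035906e+02  1.09241795e+02 -2.64101106e-02] [-3.  -1.4  2.2 -0.5 -0.4  1.3  1.2  1.5]
```

View pics/d2.png

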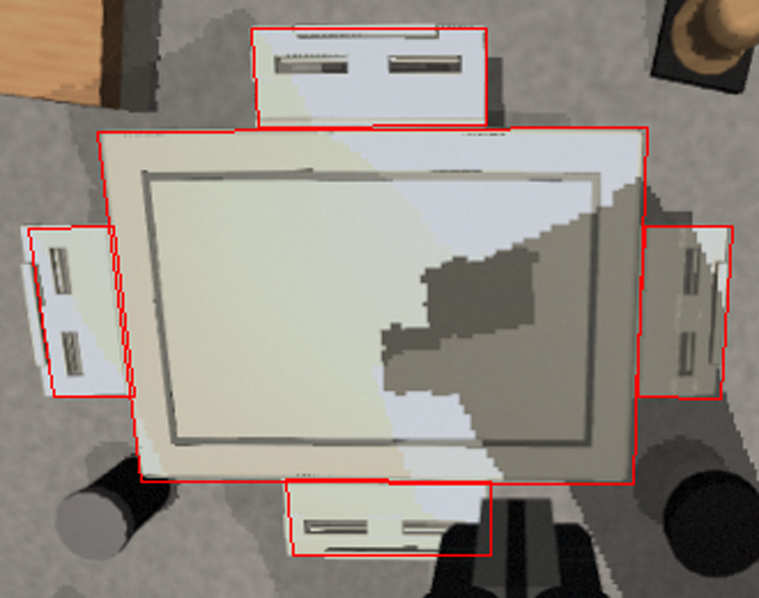

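The wrist view shows the clip box centred at crop (365,310) with all four clips about level. The projected model fits to about 2 px. I start with the near clip (bottom).

Emit:
send_rows(moves="-0.144 -0.099 0 0 -1;-0.144 -0.099 0 0 -1;0 0 0.16 0 -1;0 0 0.16 0 -1;0 0 0.16 0 -1;0 0 0 0 -1")

```text
clock: 2.92
position: [422.0, 109.7, 119.9]
eef_rot: [3.141, -0.017, 0.018]
contact_force: [0.4, 0.5, 0.1]
grip_width: 0.3
```

Emit:
send_rows(moves="0 0 0.06 0 -1;0 0 0.04 0 -1;0 0 0.04 0 -1;0 0 0.04 0 -1;0 0 0.03 0 -1;0 0 0.02 0 -1")

```text
clock: 3.68
position: [432.6, 110.2, 67.3]
eef_rot: [-3.139, 0.015, -0.049]
contact_force: [7.5, -7.3, 35.1]
grip_width: 0.0
```

Run:
```python
from rig import arm
import cv2
f=arm.grab_frame("wrist"); cv2.imwrite("pics/e.png",f["frame"])
```

```text
(no output)
```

View pics/e.png

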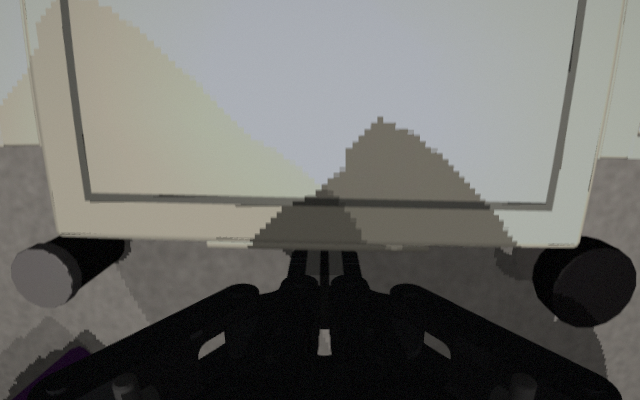

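Run:
```python
from rig import arm
s=arm.observe()
for k in s: print(k,s[k].round(3) if hasattr(s[k],'round') else s[k])
import cv2
f=arm.grab_frame("side"); cv2.imwrite("pics/f.png",cv2.resize(f["frame"][150:330,220:420],None,fx=4,fy=3.3,interpolation=cv2.INTER_CUBIC)[:600])
```

```text
clock 3.725
q [-0.035  0.496 -0.39   2.2    0.422  0.484 -2.336]
joint_vel [ 0.006 -0.005 -0.014  0.005 -0.025  0.021  0.013]
tau [ -2.354 -39.379  -4.682  -6.17   -1.098   0.628   0.088]
position [433.079 110.194  67.221]
eef_rot [-3.139  0.016 -0.05 ]
contact_force [ 5.054 -3.404 17.684]
torque [-0.68 -1.33 -0.05]
grip_width 0.19891293964650197
```

View pics/f.png

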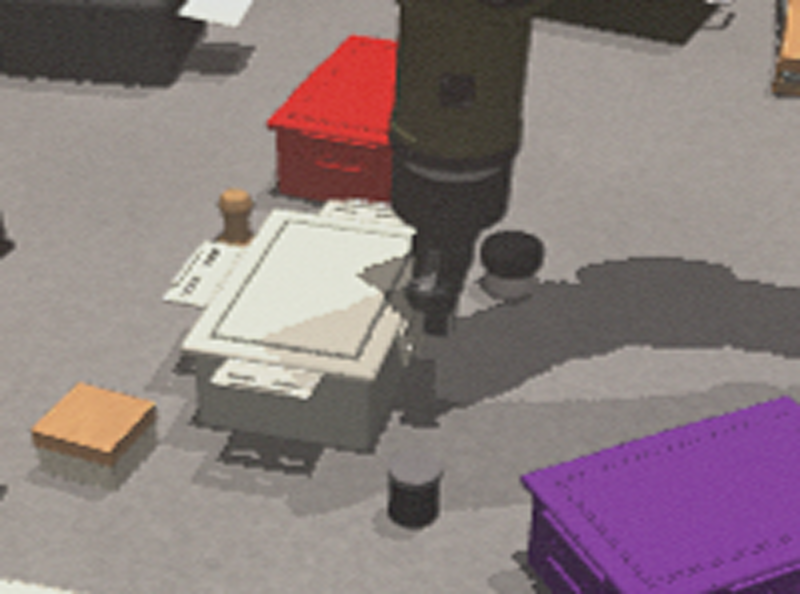

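Emit:
send_rows(moves="0 0 -0.02 0 -1;0 0 0 0 -1")

```text
clock: 4.03
position: [431.9, 110.0, 72.4]
eef_rot: [-3.14, 0.016, -0.047]
contact_force: [-1.7, 0.8, 1.6]
grip_width: -0.2
```

Run:
```python
from rig import arm
import cv2
s=arm.observe()
for k in ('position','contact_force','torque'): print(k,s[k].round(3))
f=arm.grab_frame("side"); cv2.imwrite("pics/g.png",cv2.resize(f["frame"][190:310,250:380],None,fx=5,fy=5,interpolation=cv2.INTER_CUBIC))
```

```text
position [431.925 110.021  72.369]
contact_force [-1.741  0.818  1.568]
torque [-0.018  0.277 -0.   ]
```

View pics/g.png

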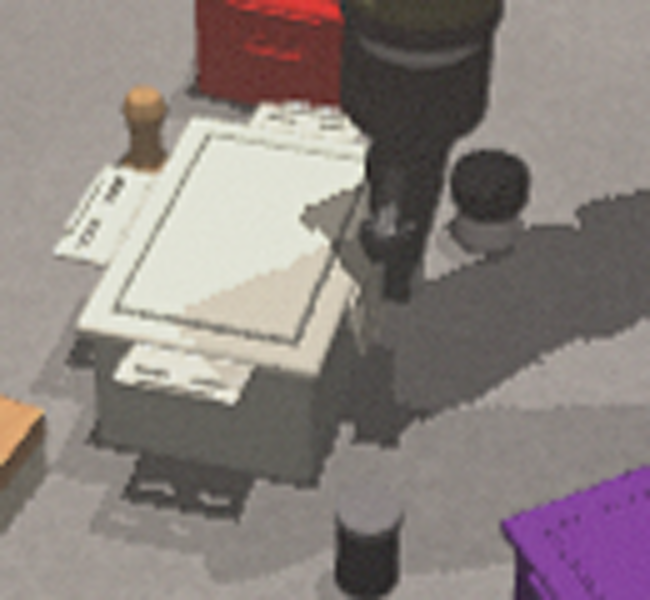

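Emit:
send_rows(moves="0.01 0 0 0 -1;0.008 0 0 0 -1")

```text
clock: 4.32
position: [434.8, 109.9, 71.5]
eef_rot: [-3.141, 0.014, -0.042]
contact_force: [-2.5, 0.6, -0.4]
grip_width: -0.0
```

Emit:
send_rows(moves="0.01 0 0 0 -1;0.01 0 0 0 -1")

```text
clock: 4.58
position: [437.5, 109.5, 70.9]
eef_rot: [3.141, -0.013, 0.034]
contact_force: [-13.2, 1.5, 3.3]
grip_width: 0.1
```

Emit:
send_rows(moves="0 0 0 0 -1;-0.02 0 0 0 -1;-0.02 0 0 0 -1")

```text
clock: 4.95
position: [428.5, 109.7, 70.6]
eef_rot: [-3.141, 0.014, -0.037]
contact_force: [0.6, 1.0, 0.5]
grip_width: -0.4
```

Run:
```python
from rig import arm
import cv2
s=arm.observe()
for k in ('position','contact_force','torque'): print(k,s[k].round(3))
f=arm.grab_frame("side"); cv2.imwrite("pics/i.png",cv2.resize(f["frame"][190:310,250:380],None,fx=5,fy=5,interpolation=cv2.INTER_CUBIC))
```

```text
position [428.495 109.738  70.614]
contact_force [0.637 0.967 0.46 ]
torque [ 0.032  0.023 -0.048]
```

View pics/i.png

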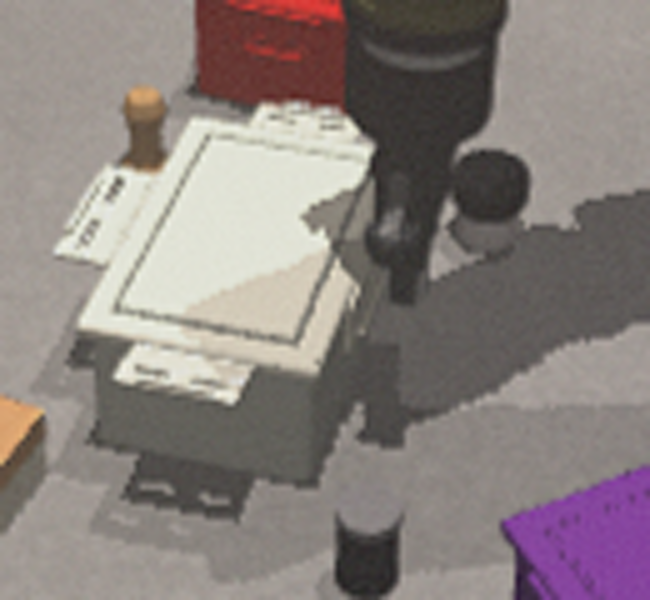

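Emit:
send_rows(moves="0 0 -0.2 0 -1;0 0 -0.2 0 -1;0.2 -0.1 0 0 -1;0.2 -0.1 0 0 -1;0 0 0 0 -1")

```text
clock: 5.62
position: [529.7, 159.3, 178.1]
eef_rot: [-3.141, 0.017, -0.045]
contact_force: [-1.8, -0.3, 0.1]
grip_width: 0.6
```

Run:
```python
from rig import arm
import cv2
s=arm.observe()
for k in ('position','contact_force','torque'): print(k,s[k].round(3))
f=arm.grab_frame("side"); cv2.imwrite("pics/j.png",cv2.resize(f["frame"][190:310,250:380],None,fx=5,fy=5,interpolation=cv2.INTER_CUBIC))
f=arm.grab_frame("top"); cv2.imwrite("pics/jt.png",cv2.resize(f["frame"][140:270,150:330],None,fx=4.4,fy=4.4,interpolation=cv2.INTER_CUBIC))
```

```text
position [529.683 159.279 178.126]
contact_force [-1.775 -0.288  0.085]
torque [-0.035  0.115  0.024]
```

View pics/j.png

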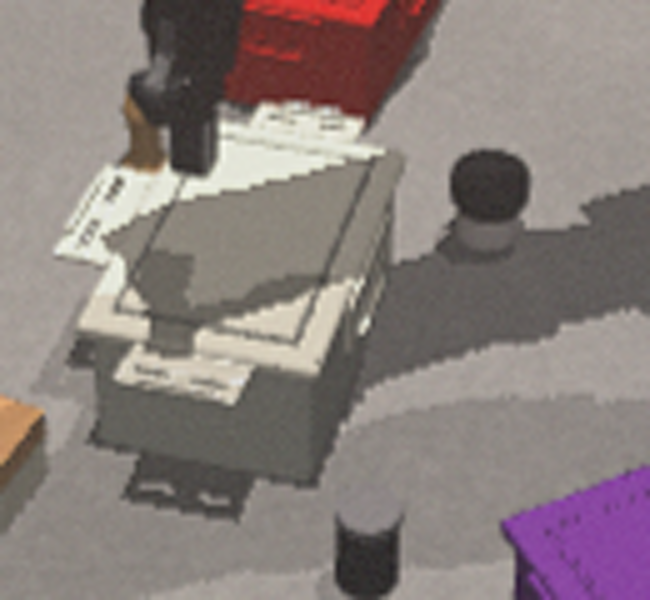

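View pics/jt.png

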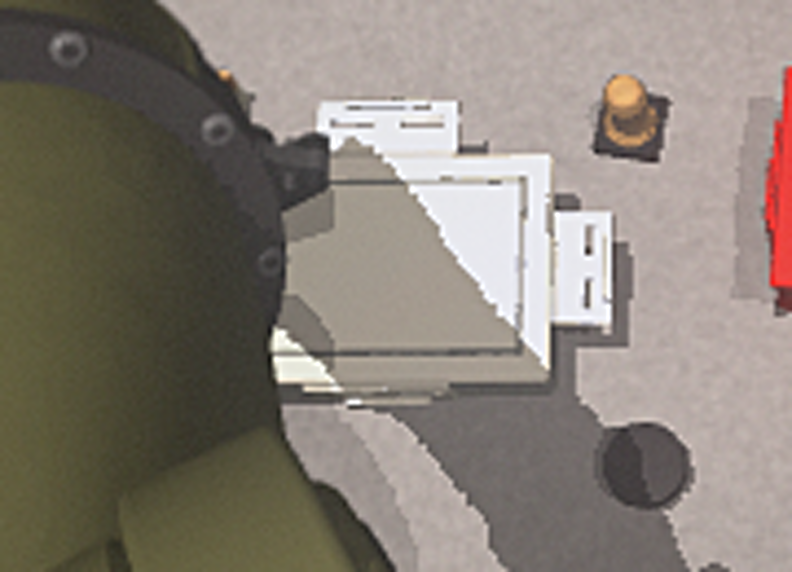

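Emit:
send_rows(moves="0.162 0.102 0 0 -1;0.162 0.102 0 0 -1;0 0 0.12 0 -1;0 0 0.12 0 -1;0 0 0 0 -1")

```text
clock: 6.35
position: [604.7, 100.7, 118.4]
eef_rot: [3.135, -0.016, 0.034]
contact_force: [-0.8, -1.6, 0.5]
grip_width: 0.4
```

Emit:
send_rows(moves="0.032 -0.026 0 0 -1;0 0 0.04 0 -1;0 0 0.04 0 -1;0 0 0.04 0 -1")

```text
clock: 6.85
position: [614.9, 108.5, 91.1]
eef_rot: [3.136, -0.014, 0.042]
contact_force: [-0.8, 0.7, 0.8]
grip_width: 0.0
```

Emit:
send_rows(moves="0 0 0.03 0 -1;0 0 0.03 0 -1;0 0 0 0 -1")

```text
clock: 7.22
position: [614.7, 108.2, 73.9]
eef_rot: [3.136, -0.014, 0.039]
contact_force: [0.8, -0.5, -0.0]
grip_width: -0.0
```

Emit:
send_rows(moves="0 0 0.024 0 -1;0 0 0.02 0 -1;0 0 0 0 -1")

```text
clock: 7.6
position: [615.5, 108.1, 62.5]
eef_rot: [3.136, -0.014, 0.041]
contact_force: [0.4, 1.1, -0.7]
grip_width: 0.3
```

Emit:
send_rows(moves="-0.02 0 0 0 -1;-0.02 0 0 0 -1;-0.01 0 0 0 -1")

```text
clock: 7.98
position: [603.7, 108.1, 62.6]
eef_rot: [3.136, -0.015, 0.046]
contact_force: [3.2, 0.5, -0.4]
grip_width: -0.1
```

Emit:
send_rows(moves="-0.01 0 0 0 -1;-0.01 0 0 0 -1")

```text
clock: 8.22
position: [597.8, 108.2, 62.6]
eef_rot: [3.136, -0.015, 0.044]
contact_force: [1.4, 0.9, -1.0]
grip_width: 0.2
```

Emit:
send_rows(moves="-0.01 0 0 0 -1")

```text
clock: 8.35
position: [597.2, 108.2, 62.9]
eef_rot: [3.137, -0.015, 0.051]
contact_force: [10.5, -0.9, -6.4]
grip_width: 0.1
```

Emit:
send_rows(moves="0.06 0 0 0 -1;0 0 -0.2 0 -1;0 0 -0.2 0 -1;0 0 0 -0.028 -1;0 0 0 0 -1")

```text
clock: 8.98
position: [606.1, 108.7, 165.0]
eef_rot: [3.122, 0.266, 0.039]
contact_force: [-0.8, 0.3, 0.5]
grip_width: 0.1
```

Run:
```python
from h import *
from rig import arm
s=arm.observe()
for k in ('position','q','eef_rot'): print(k,s[k].round(3))
M=R.from_rotvec(s["eef_rot"]).as_matrix(); print(M.round(3))
f=arm.grab_frame("side"); cv2.imwrite("pics/k.png",cv2.resize(f["frame"][190:310,250:380],None,fx=5,fy=5,interpolation=cv2.INTER_CUBIC))
f=arm.grab_frame("top"); cv2.imwrite("pics/kt.png",cv2.resize(f["frame"][140:270,150:330],None,fx=4.4,fy=4.4,interpolation=cv2.INTER_CUBIC))
```

```text
position [606.107 108.709 165.048]
q [ 0.107  0.585 -0.539  1.655  0.366  0.978 -1.961]
eef_rot [3.122 0.266 0.039]
[[ 0.985  0.169  0.026]
 [ 0.169 -0.986 -0.006]
 [ 0.024  0.01  -1.   ]]
```

View pics/k.png

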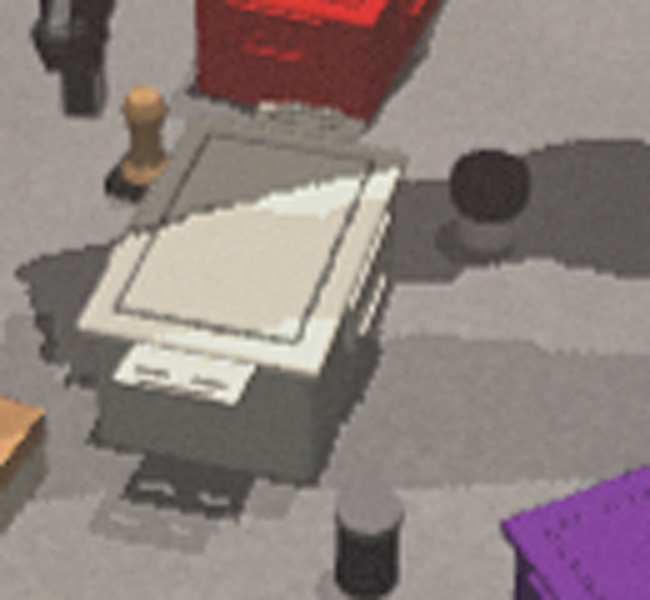

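View pics/kt.png

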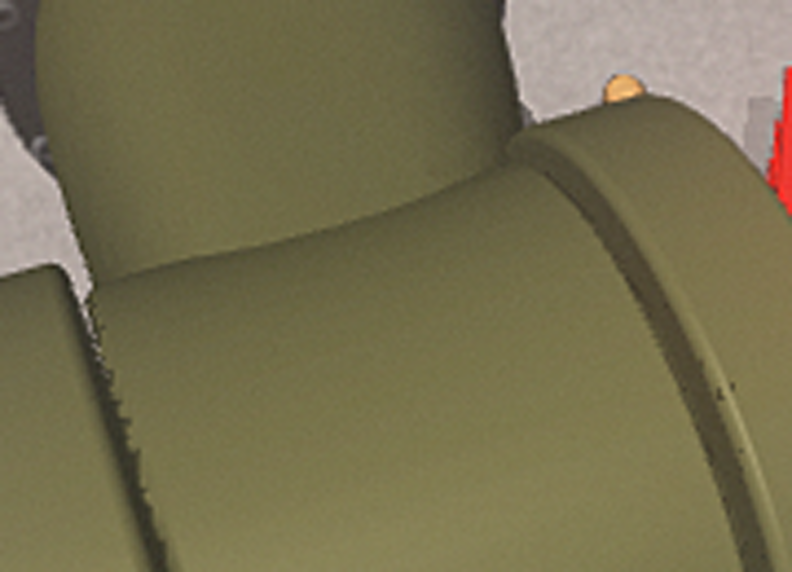

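Emit:
send_rows(moves="0 0 0 -0.028 -1;0 0 0 -0.028 -1;0 0 0 -0.028 -1;0 0 0 -0.028 -1;0 0 0 -0.028 -1;0 0 0 -0.028 -1;0 0 0 -0.028 -1;0 0 0 -0.022 -1;0 0 0 0 -1")

```text
clock: 10.2
position: [601.1, 108.7, 156.7]
eef_rot: [2.23, 2.195, 0.002]
contact_force: [-0.1, 0.3, 0.0]
grip_width: 0.1
```

```bash
cat > st.py <<'E'
from h import *
from rig import arm
import sys
def st(target=None):
    s=arm.observe(); M=R.from_rotvec(s["eef_rot"]).as_matrix()
    print("pos",s["position"].round(1),"yaw",np.arctan2(M[1,0],M[0,0]).round(3),"z",M[:,2].round(3),"q",s["q"].round(2),"F",s["contact_force"].round(1))
    if target is not None: print("delta units",(M.T@(np.array(target)-s["position"])/250).round(3))
if __name__=="__main__": st([float(v) for v in sys.argv[1:]] or None)
E
python3 st.py 519 234 120
```

```text
pos [601.1 108.7 156.7] yaw 1.555 z [ 0.01  -0.008 -1.   ] q [ 0.3   0.69 -0.91  1.66  0.61  1.09 -0.81] F [-0.1  0.3  0. ]
delta units [ 0.497 -0.338  0.139]
```

Emit:
send_rows(moves="0.172 -0.11 0 0 -1;0.172 -0.11 0 0 -1;0.172 -0.11 0 0 -1;0 0 0.14 0 -1;0 0 0 0 -1")

```text
clock: 10.82
position: [519.0, 242.4, 117.2]
eef_rot: [2.264, 2.163, -0.002]
contact_force: [0.0, -0.4, 0.6]
grip_width: 0.2
```

```bash
python3 st.py 519 238 74
```

```text
pos [519.  242.4 117.2] yaw 1.525 z [ 0.006 -0.008 -1.   ] q [ 0.04  0.68 -0.86  1.8   0.63  0.96 -1.14] F [ 0.  -0.4  0.6]
delta units [-0.016 -0.     0.173]
```

Emit:
send_rows(moves="-0.016 0 0.04 0 -1;0 0 0.04 0 -1;0 0 0.03 0 -1;0 0 0.03 0 -1;0 0 0.03 0 -1;0 0 0 0 -1")

```text
clock: 11.58
position: [521.3, 236.5, 74.0]
eef_rot: [2.273, 2.153, 0.002]
contact_force: [0.5, 0.4, 0.6]
grip_width: 0.1
```

```bash
python3 st.py 519 238 63
```

```text
pos [521.3 236.5  74. ] yaw 1.517 z [ 0.009 -0.007 -1.   ] q [ 0.02  0.73 -0.82  1.85  0.7   0.88 -1.2 ] F [0.5 0.4 0.6]
delta units [ 0.006 -0.01   0.044]
```

Emit:
send_rows(moves="0.004 -0.006 0.022 0 -1;0 0 0.02 0 -1;-0.02 0 0 0 -1;-0.02 0 0 0 -1")

```text
clock: 12.08
position: [519.1, 229.2, 63.1]
eef_rot: [2.272, 2.156, 0.005]
contact_force: [0.0, 3.5, -0.5]
grip_width: -0.2
```

```bash
python3 st.py 519 221 63
```

```text
pos [519.1 229.2  63.1] yaw 1.518 z [ 0.009 -0.004 -1.   ] q [ 0.03  0.73 -0.81  1.87  0.72  0.85 -1.2 ] F [ 0.   3.5 -0.5]
delta units [-0.033  0.001  0.001]
```

Emit:
send_rows(moves="-0.012 0 0 0 -1;-0.012 0 0 0 -1")

```text
clock: 12.32
position: [518.9, 222.5, 63.4]
eef_rot: [2.272, 2.155, 0.006]
contact_force: [0.6, 0.6, 0.1]
grip_width: 0.4
```

Emit:
send_rows(moves="-0.008 0 0 0 -1")

```text
clock: 12.45
position: [518.9, 221.6, 63.6]
eef_rot: [2.273, 2.157, 0.009]
contact_force: [-0.4, 9.0, -3.6]
grip_width: -0.2
```

Emit:
send_rows(moves="0.05 0 0 0 -1;0 0 -0.2 0 -1;0 0 -0.2 0 -1;-0.2 0 0 0 -1;-0.2 0 0 0 -1;-0.2 0 0 0 -1;-0.2 0 0 0 -1;-0.2 0 0 0 -1;0 0 0 0 -1")

```text
clock: 13.58
position: [505.7, -21.0, 168.5]
eef_rot: [2.269, 2.155, 0.0]
contact_force: [-0.4, 0.6, 0.6]
grip_width: -0.1
```

```bash
python3 st.py 513.5 -20 115
python3 - <<'E'
from h import *
from rig import arm
f=arm.grab_frame("side"); cv2.imwrite("pics/l.png",cv2.resize(f["frame"][190:310,250:380],None,fx=5,fy=5,interpolation=cv2.INTER_CUBIC))
E
```

```text
pos [505.7 -21.  168.5] yaw 1.519 z [ 0.008 -0.008 -1.   ] q [ 0.63  0.54 -0.98  1.92  0.56  0.97 -0.66] F [-0.4  0.6  0.6]
delta units [0.007 0.029 0.214]
```

View pics/l.png

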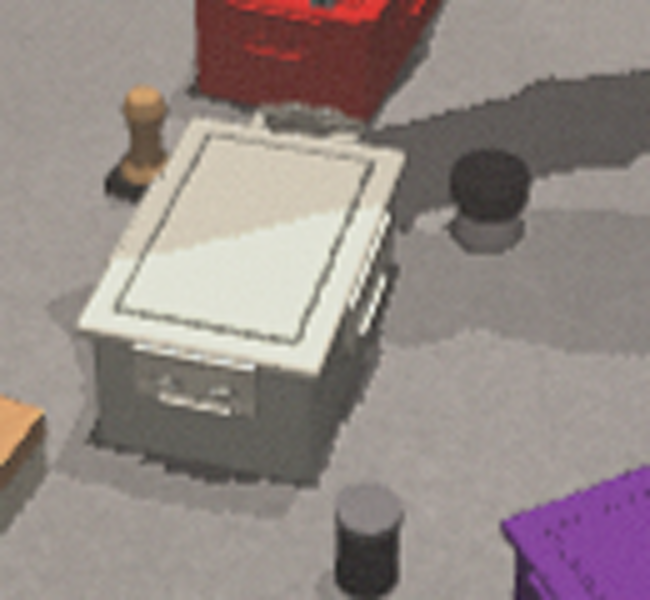

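The left clip (200,385) hangs flat, the near clip (375,290) is flat, and the box has not moved. Now the right clip.

Emit:
send_rows(moves="0.007 0.03 0.1 0 -1;0 0 0.11 0 -1;0 0 0.04 0 -1;0 0 0.04 0 -1;0 0 0.03 0 -1;0 0 0.03 0 -1;0 0 0 0 -1")

```text
clock: 14.5
position: [517.2, -10.2, 81.7]
eef_rot: [2.256, 2.166, 0.011]
contact_force: [0.1, -0.1, 0.2]
grip_width: -0.5
```

```bash
python3 st.py 513.5 -20 63
```

```text
pos [517.2 -10.2  81.7] yaw 1.53 z [ 0.015 -0.005 -1.   ] q [ 0.52  0.66 -0.86  1.99  0.71  0.81 -0.8 ] F [ 0.1 -0.1  0.2]
delta units [-0.039 -0.014  0.075]
```

Emit:
send_rows(moves="-0.02 -0.014 0 0 -1;-0.02 0 0 0 -1;0 0 0.03 0 -1;0 0 0.03 0 -1;0 0 0.01 0 -1;0 0 0 0 -1")

```text
clock: 15.25
position: [513.5, -21.7, 63.4]
eef_rot: [2.257, 2.164, 0.011]
contact_force: [0.5, 0.4, 0.6]
grip_width: 0.4
```

```bash
python3 st.py 513.5 -20 63
```

```text
pos [513.5 -21.7  63.4] yaw 1.528 z [ 0.016 -0.006 -1.   ] q [ 0.53  0.68 -0.84  2.02  0.75  0.77 -0.82] F [0.5 0.4 0.6]
delta units [ 0.007 -0.     0.001]
```

Shut expected at TCP y ≈ −3.

Emit:
send_rows(moves="0.02 0 0 0 -1;0.02 0 0 0 -1;0.01 0 0 0 -1")

```text
clock: 15.62
position: [513.6, -9.7, 63.0]
eef_rot: [2.258, 2.162, 0.008]
contact_force: [0.1, -2.4, -1.3]
grip_width: 0.2
```

Emit:
send_rows(moves="0.012 0 0 0 -1;0.012 0 0 0 -1")

```text
clock: 15.88
position: [513.9, -3.1, 63.1]
eef_rot: [2.257, 2.162, 0.008]
contact_force: [0.9, 0.2, 0.9]
grip_width: -0.0
```

Emit:
send_rows(moves="0.01 0 0 0 -1")

```text
clock: 16.0
position: [514.0, -1.2, 63.1]
eef_rot: [2.257, 2.161, 0.006]
contact_force: [-0.5, -8.8, 0.8]
grip_width: 0.2
```

Emit:
send_rows(moves="-0.06 0 0 0 -1;0 0 -0.22 0 -1;0 0 -0.22 0 -1;0 0 -0.2 0 -1;-0.24 0 0 0 -1;-0.24 0 0 0 -1;-0.24 0 0 0 -1;-0.24 0 0 0 -1;-0.24 0 0 0 -1;0 0 0 0 -1")

```text
clock: 17.25
position: [499.1, -327.3, 231.1]
eef_rot: [2.253, 2.162, 0.021]
contact_force: [-1.3, 0.5, -0.5]
grip_width: -0.0
```

Run:
```python
from h import *
from rig import arm
f=arm.grab_frame("side"); a=cv2.resize(f["frame"][190:310,250:380],None,fx=4,fy=4,interpolation=cv2.INTER_CUBIC); cv2.imwrite("pics/m.png",a)
f=arm.grab_frame("top"); cv2.imwrite("pics/mt.png",cv2.resize(f["frame"][140:270,150:330],None,fx=4.4,fy=4.4,interpolation=cv2.INTER_CUBIC))
f=arm.grab_frame("wrist"); cv2.imwrite("pics/mw.png",f["frame"])
print(arm.observe()["clock"])
```

```text
17.4
```

View pics/m.png

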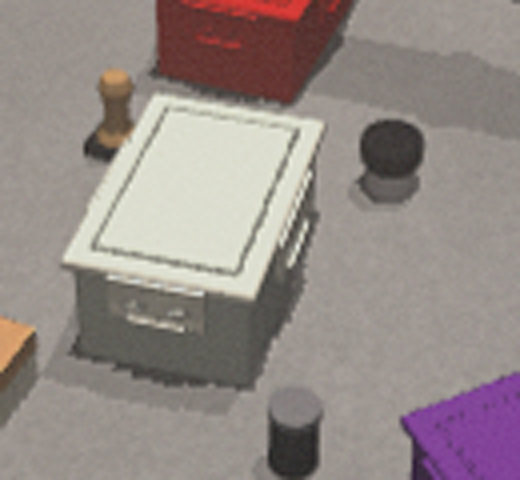

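View pics/mt.png

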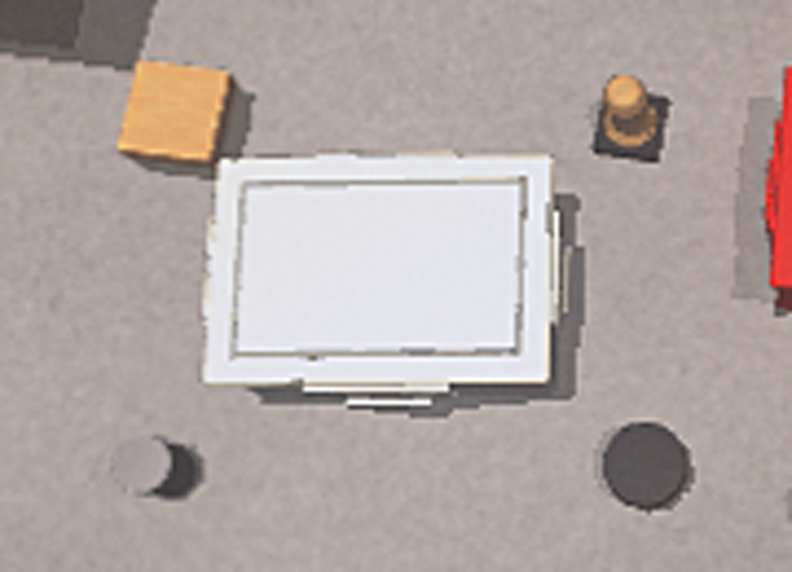

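View pics/mw.png

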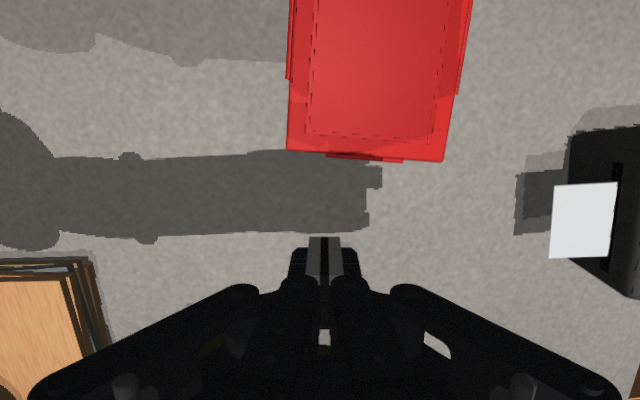

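Run:
```python
from h import *
from rig import arm
f=arm.grab_frame("top"); p=[517.4,108.3,-.034]
for a in (0,.15,.3):
    c,s=np.cos(a),np.sin(a); r=32*s+5*c; z=84-32*c+5*s
    print(a,((proj(f,w(p,np.array([[0,-96-r,z],[-66-r,0,z]])))-[150,140]+.4)*4.4).round(0))
```

```text
0 [[570. 280.]
 [390. 404.]]
0.15 [[578. 280.]
 [389. 412.]]
0.3 [[585. 279.]
 [388. 419.]]
```

```bash
python3 -c "
from rig import arm
print(arm.finish_job())"
```

```text
the job is handed in; nothing more can be done
None
```

All four clips on the light grey box are pressed shut, and I handed the job in at about 17.5 s, with the arm clear of everything.

I used closed fingertips, going near, far, left, right. Each time I swung the clip down and pressed it in until the fingertips met firm wall, at about 9–13 N.

**Last checks:**
- **Near and right clips:** in the top view their thumb lips sit where a clip at 0 rad should be (observed about (390,405) and (569,280), predicted (390,404) and (570,280)).
- **Left clip:** it hangs flat in the side view.
- **Far clip:** no camera sees its shut face. The evidence is the drop in force as it clicked, the firm wall after it, and nothing standing out past the lid on that side in the top view.
- **Box and bystanders:** the lid corners match the starting picture to within about a pixel. The loupe, film can, stamp and carton look unmoved. I did not recheck the padlock, but the arm never came down near it.

**One slip:** on the near clip the fingertip drifted about 10 mm inward on the way down. It pressed on the clip's lip with about 35 N of vertical force before I eased off. That is below the 40 N limit, and the box stayed in its place.

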